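# Seat a keyed shaft in a belt pulley

### The job

Slide the belt pulley across the bench, without lifting it, until it sits snug against both faces of the V-stop. Then take the keyed shaft out of its stand, put it into the pulley's bore, turn it until its key drops into the keyway, and keep pushing against the ejector spring until the collar sits flat on the hub. Finish while still holding the shaft pressed fully home (the spring lifts it if you let go), and do not shift the other things on the bench.

Things in the scene. Friction and masses are not known exactly. Their poses are not given: they have to be found in the camera images.
- pulley: plain aluminium V-belt pulley, loose, 0.6 kg, lying flat, hub up. Rim 90 mm diameter, 26 mm high; hub 48 mm diameter, its flat top 44 mm above the underside. Through bore 22 mm diameter with one full-height keyway 8.5 mm wide, reaching 15.5 mm from the axis. Origin: centre of the underside; z up, x along the keyway
- hub_face (a point): centre of the pulley's hub top face, on the bore axis, 44 mm above the pulley's origin; axes as the pulley's
- ejector (a joint): spring-loaded steel disc (19 mm diameter) in the pulley's bore, which pushes the shaft up. Value: how far it is pressed down, 0 to 0.0125 m; at 0 its top is 16 mm above the pulley's underside, with the shaft fully home it reads 0.012. Takes 3 N to start it, 7 N fully down, more than the shaft's weight
- v_stop: dark steel V-stop fixed to the bench, 24 mm high: two faces 56 mm long in a 90 degree V, with a block behind them (to 92 mm behind the origin; screw heads 30 mm high). Origin: on the bench where the pulley's centre is when it touches both faces; x points from there into the V, away from the robot; the V opens to -x
- stop_seat (a point): the same point as the V-stop's origin: where the pulley's centre belongs
- shaft_stand: pale wooden block 70 x 70 x 24 mm fixed to the bench, with a round blind hole 22.5 mm in diameter and 14 mm deep in the middle of its top, no keyway; the shaft stands in it. Origin: centre of the underside. (Nearer the robot, at x 0.14 to 0.40, y -0.04 to 0.10, the bench's blue vise stands 0.13 m high: keep the gripper clear of it)
- shaft: steel keyed shaft, 0.2 kg, upright in the stand, tip 10 mm above the bench. From the tip (mm): round 20 diameter, chamfered, 0-40; key 6 wide, reaching 14 from the axis, 16-40; collar 40 diameter, 40-46, with a pointer tab (to 24 from the axis) above the key; square head 22 x 22, 46-96, to grip. Origin: centre of the tip; z up, x toward the key and normal to two head flats
- collar_face (a point): centre of the collar's underside, 40 mm above the shaft's tip; axes as the shaft's
- head_grip (a point): middle of the shaft's square head, 71 mm above the tip; axes as the shaft's
- hex_key: bystander: black hex key, loose, 28 x 88 x 5 mm, lying on the bench; origin at the centre of its underside
- ring_wrench: bystander: steel ring wrench, loose, 28 x 163 x 6 mm, lying on the bench; origin at the centre of its underside
- solder_spool: bystander: spool of solder, loose, 55 mm diameter, 33 mm high; origin at the centre of its underside
Things that resemble listed ones, but are neither listed nor needed, are in the scene too. What is shaped like the pulley but pink is not meant.

How it is judged:
By the outcome, as a careful person would: the job done as asked, in the order asked, and still so for the second after the job is handed in, while the arm keeps its last pose, push and grip.
It also fails if it takes over 61 s, if anything falls off the work surface, if the arm or the gripper's body presses on something with over 40 N, if the wrist force passes 120 N, or if a joint passes its speed limit or range.

### The arm

A 7-joint arm with a two-finger parallel gripper is mounted at the origin on a cart in front of the work surface, level with it; the furniture and walls round the work are solid. World frame = base frame: x ahead of the robot, y to its left, z up, the work surface at z = 0. Lengths are in m, angles in rad, forces in N, time in s.
With the tool pointing down it reaches from about 0.4 to 0.925 m from the base axis. Payload 5.6 kg.
Tool frame: the origin (TCP) lies between the finger pads; the fingertips stand 14 mm ahead of it and the grasp point (between the pads) lies 5 mm behind it; z points along the fingers, y is the line along which they close (so a half turn about z gives the same grasp; the last joint's range is limited). The gripper opens to 85 mm and grips with 20 to 120 N. Pads are 22 mm wide; open, the fingers measure 114 mm over their backs; the gripper's body (76 mm by 85 mm) begins 54 mm behind the grasp point. The pads swing forward as they close: fully open they stand 13 mm farther back than shut.
Start: joints at [1.227, 0.468, -0.012, 1.603, 0.006, 1.071, -0.056], TCP at [0.193, -0.621, 0.245] pointing down, gripper open.
Joint ranges: [-2.53, 2.53], [-0.31, 2.02], [-1.57, 1.55], [0.28, 2.44], [-1.29, 4.43], [0.15, 1.84], [-2.92, 2.92]. Speed limits (rad/s): [2.57, 2.57, 3.14, 3.14, 3.14, 3.14, 3.14].

### API

Orientations are given as a rotation vector (axis times angle).
In Python, from workcell import sensors, vision, bot gives the robot as it stands.
- The arm moves only by the tool step_arm, never from a script. Its argument "deltas" is a list of rows, each a list of 6 numbers: the shift along the world's x, y, z normalised to -1 to 1, where 1 is 2.5 cm, then the turn, a rotation vector about the world's x, y, z normalised to -1 to 1, where 1 is 8 degrees. A call has exactly 8 rows; each row shifts and turns the commanded pose from where the row before left it; what a row does not reach is not made up. A row lasts 1/8 s, in which the tool goes at most 62.5 mm and 10.7 degrees, less where a joint would pass 70% of its speed; a pose out of reach is approached as far as the arm can. A call with a number of a shift or a turn outside -1 to 1 is refused whole. A call with a gripper value outside its range is refused whole. "fingers" is the opening, from -1 (shut) to 1 (fully open), set as the call begins (left out, the last holds). The fingers move at their own pace and stop on an object; "grip_force" is the grip in N (left out, the last holds). Time passes only in rows, so rows that do not move let the fingers close, or fill a call up. It gives the time, the measured TCP pose, the force, the opening and the grip force at its end, in the units of the state.
- sensors.state(): the state, without advancing time (a new reading comes with each control period).
- vision.grab_frame(name): name is "scene" or "top" or "wrist"; returns a dict with "pixels" (384x512x3 uint8, blue, green, red), "depth" (384x512 float32, m along the optical axis (not along the pixel's ray), 0 where there is no reading), "K" (3x3 intrinsics, pixels), "extrinsics" (4x4, takes a point from world to camera coordinates). Camera axes: x right, y up, looking along -z (the intrinsics and any distortion apply to the point x, -y, -z); pixel columns grow to the right and rows downward; lengths in m; the calibration is good to about 2 mm. A picture is of the moment at which its call begins.
- bot.finish_job(): hands the job in; it is judged then, once.
The state is a dict: "clock": time; "qpos": joint angles; "qvel": joint speeds; "joint_torque": joint torques, N m; "position": TCP position; "tool_rot": TCP orientation; "ft_force": force on the tool from outside, world axes, zero at the start; "torque": the same for the moment, N m; "opening": finger opening in m; "grip_force": force on a finger pad.
Only numpy, scipy, OpenCV 4.12 (cv2) and the standard library are available. Lean on these libraries where they do the work, as an engineer would, in place of code of your own. Each camera call takes 0.05 s, during which the arm holds its last target. There are 200 camera calls.

## Working session

There is one attempt and no reset: what is moved stays moved. The work goes in short steps, Python scripts to look and compute and a tool call to move; the robot and the scene stay as the last step left them, time stands still between calls to the robot, and variables do not carry over. Pictures are saved under pics/ and viewed, at most 10 in all, crops included, and the job is handed in when it is done.

Besides the shell and the picture viewer there is one more tool, called after "Call:" in YAML: its name, and indented under it one key for each argument. step_arm: Moves the arm, as the interface text tells. Its arguments: {"type":"object","properties":{"deltas":{"type":"array"},"fingers":{"type":"number"},"grip_force":{"type":"number"}},"required":["deltas"]}

```bash
mkdir -p pics
cat > h.py <<'E'
import numpy as np, cv2
from workcell import sensors, vision, bot
def grab(n):
    f=vision.grab_frame(n); np.savez(f'{n}.npz',**{k:np.asarray(f[k]) for k in('pixels','depth','K','extrinsics')}); return f
def load(n): return dict(np.load(f'{n}.npz'))
def ray(f,u,v):
    K=f['K'];E=f['extrinsics'];R=E[:3,:3];t=E[:3,3]
    d=np.array([(u-K[0,2])/K[0,0],-(v-K[1,2])/K[1,1],-1.])
    return -R.T@t, R.T@d
def onz(f,u,v,z):
    o,d=ray(f,u,v); return o+d*(z-o[2])/d[2]
def cloud(f):
    h,w=f['depth'].shape;u,v=np.meshgrid(np.arange(w),np.arange(h));K=f['K'];E=f['extrinsics']
    D=f['depth'];c=np.stack([(u-K[0,2])/K[0,0]*D,-(v-K[1,2])/K[1,1]*D,-D],-1)
    return (c-E[:3,3])@E[:3,:3]
def proj(f,p):
    c=f['extrinsics'][:3,:3]@np.asarray(p)+f['extrinsics'][:3,3];K=f['K']
    return K[0,0]*c[0]/-c[2]+K[0,2],K[1,1]*-c[1]/-c[2]+K[1,2]
E
python3 - <<'E'
from h import *
s=sensors.state();print({k:np.round(v,3).tolist() for k,v in s.items()})
ims=[]
for n in('scene','top','wrist'):
    f=grab(n);ims.append(f['pixels']);print(n,f['K'].round(1).tolist(),f['extrinsics'].round(3).tolist(),[k for k in f])
cv2.imwrite('pics/a_top.png',cv2.resize(ims[1],(800,600)));cv2.imwrite('pics/a_scene.png',cv2.resize(ims[0],(800,600)))
E
```

```text
{'clock': 0.0, 'qpos': [1.227, 0.468, -0.012, 1.604, 0.006, 1.071, -0.056], 'qvel': [0.001, -0.002, -0.001, -0.0, -0.001, 0.001, -0.0], 'joint_torque': [-0.001, -53.238, 0.021, -25.13, 0.011, 0.008, 0.0], 'position': [0.192, -0.62, 0.244], 'tool_rot': [-3.104, -0.47, 0.001], 'ft_force': [-0.116, 0.837, -0.211], 'torque': [-0.001, 0.016, -0.022], 'grip_force': 0.0, 'opening': 0.085}
scene [[445.8, 0.0, 257.6], [0.0, 445.8, 187.3], [0.0, 0.0, 1.0]] [[-0.903, -0.431, -0.001, 0.535], [0.27, -0.568, 0.778, -0.19], [-0.335, 0.702, 0.629, -0.793], [0.0, 0.0, 0.0, 1.0]] ['pixels', 'depth', 'K', 'extrinsics']
top [[372.4, 0.0, 264.9], [0.0, 372.4, 187.4], [0.0, 0.0, 1.0]] [[-0.005, -1.0, 0.008, 0.023], [0.997, -0.004, 0.075, -0.567], [-0.075, 0.008, 0.997, -1.015], [0.0, 0.0, 0.0, 1.0]] ['pixels', 'depth', 'K', 'extrinsics']
wrist [[289.3, 0.0, 257.0], [0.0, 289.3, 194.3], [0.0, 0.0, 1.0]] [[0.296, -0.955, -0.003, -0.649], [0.917, 0.285, -0.28, 0.037], [0.268, 0.08, 0.96, -0.38], [0.0, 0.0, 0.0, 1.0]] ['pixels', 'depth', 'K', 'extrinsics']
```

View pics/a_top.png

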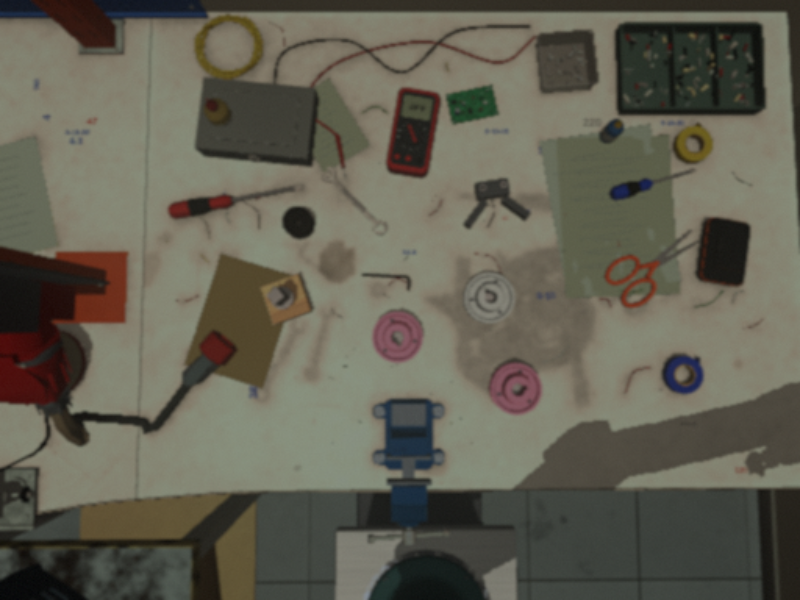

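View pics/a_scene.png

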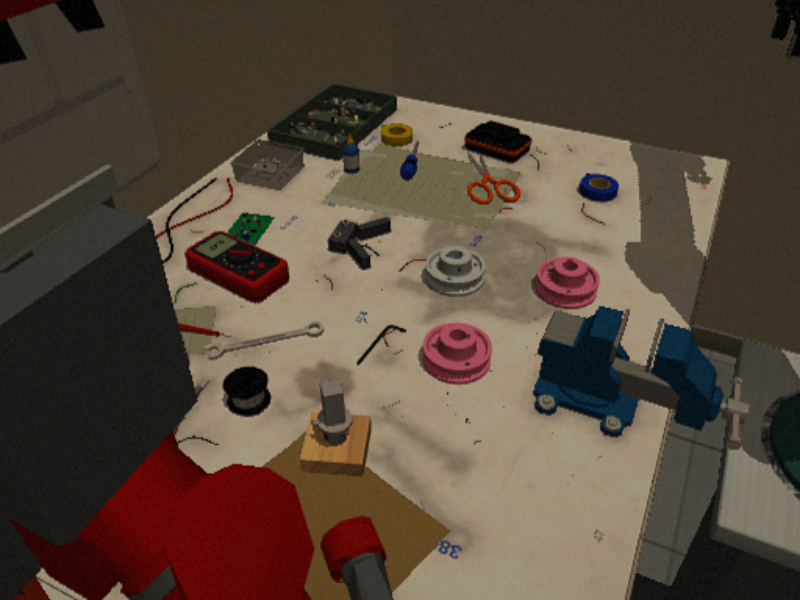

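The top view (800x600) shows three pulley-shaped parts: silver at (490,297), and pink at (398,335) and (515,387). The silver one fits "plain aluminium"; the pink ones are excluded. The V-stop is at (492,200), the stand with the shaft at (285,297), the hex key at (390,277), the wrench at (355,200) and the spool at (299,222). I'll confirm with crops and measure.

Run:
```python
from h import *
t=load('top');s=load('scene')
Ct=cloud(t);Cs=cloud(s)
def crop(f,c,r=40): 
    u,v=map(int,c);return cv2.resize(f['pixels'][v-r:v+r,u-r:u+r],(390,290) if 0 else (260,260),interpolation=cv2.INTER_CUBIC)
g=lambda im:np.clip(im.astype(float)*1.5,0,255).astype(np.uint8)
a=np.hstack([crop(t,(314,190),26),crop(t,(316,130),32),crop(t,(184,188),30)])
b=np.hstack([crop(s,(291,172),35),crop(s,(230,152),35),crop(s,(213,275),50)])
cv2.imwrite('pics/b.png',g(np.vstack([a,b])))
# point sets by height, both views
for n,C in(('top',Ct),('scene',Cs)):
    z=C[...,2];x=C[...,0];y=C[...,1]
    bx=(x>.3)&(x<.75)&(y>-.35)&(y<.35)
    print(n,'bench z',np.median(z[bx]).round(4))
    for lab,(x0,y0,r) in dict(pulley=(.39,-.13,.07),vstop=(.55,-.13,.08),stand=(.38,.22,.06)).items():
        c0=onz(t,*{'pulley':(314,190),'vstop':(316,130),'stand':(184,188)}[lab],0.02)
        m=np.hypot(x-c0[0],y-c0[1])<r
        for lo,hi in((.012,.03),(.02,.035),(.038,.05),(.05,.062),(.095,.12)):
            q=m&(z>lo)&(z<hi)
            if q.sum()>8: 
                P=C[q];(cx,cy),rr=cv2.minEnclosingCircle(P[:,:2].astype(np.float32));print(lab,lo,hi,q.sum(),'mean',P.mean(0).round(4),'circ',round(cx,4),round(cy,4),round(rr,4),'zmed',np.median(P[:,2]).round(4))
```

```text
top bench z 0.0008
pulley 0.012 0.03 610 mean [ 0.5579 -0.1109  0.0227] circ 0.5583 -0.1113 0.0452 zmed 0.0226
pulley 0.02 0.035 496 mean [ 0.5579 -0.1106  0.024 ] circ 0.5583 -0.1113 0.0452 zmed 0.0237
pulley 0.038 0.05 190 mean [ 0.5578 -0.1111  0.044 ] circ 0.5582 -0.1111 0.024 zmed 0.0439
vstop 0.012 0.03 438 mean [ 0.7357 -0.1241  0.0233] circ 0.7155 -0.1269 0.0621 zmed 0.0235
vstop 0.02 0.035 416 mean [ 0.7371 -0.1234  0.0243] circ 0.7151 -0.127 0.062 zmed 0.0239
stand 0.012 0.03 475 mean [0.5559 0.2456 0.0238] circ 0.5571 0.2506 0.0481 zmed 0.024
stand 0.02 0.035 452 mean [0.5561 0.2461 0.0241] circ 0.557 0.2508 0.048 zmed 0.0242
stand 0.05 0.062 72 mean [0.5552 0.2421 0.0566] circ 0.5587 0.2502 0.0207 zmed 0.0567
stand 0.095 0.12 82 mean [0.5572 0.2488 0.1054] circ 0.5574 0.2489 0.014 zmed 0.1058
scene bench z -0.0014
pulley 0.012 0.03 500 mean [ 0.5553 -0.1009  0.0215] circ 0.5614 -0.1109 0.0477 zmed 0.0216
pulley 0.02 0.035 371 mean [ 0.5546 -0.1001  0.0247] circ 0.5614 -0.1109 0.0477 zmed 0.0237
pulley 0.038 0.05 185 mean [ 0.5587 -0.1101  0.0411] circ 0.5593 -0.1119 0.0257 zmed 0.0412
vstop 0.012 0.03 462 mean [ 0.7339 -0.1203  0.0201] circ 0.7176 -0.1252 0.0625 zmed 0.0209
vstop 0.02 0.035 286 mean [ 0.7372 -0.121   0.0222] circ 0.7178 -0.1255 0.0622 zmed 0.0217
stand 0.012 0.03 1075 mean [0.5519 0.2586 0.0214] circ 0.5582 0.2501 0.0486 zmed 0.0219
stand 0.02 0.035 931 mean [0.5532 0.2562 0.0225] circ 0.5582 0.25 0.0486 zmed 0.0222
stand 0.038 0.05 10 mean [0.5533 0.2618 0.0488] circ 0.557 0.2552 0.0199 zmed 0.0491
stand 0.05 0.062 222 mean [0.555  0.2566 0.0544] circ 0.5601 0.2503 0.022 zmed 0.0541
stand 0.095 0.12 175 mean [0.5564 0.2516 0.1025] circ 0.5575 0.2499 0.0147 zmed 0.1033
```

View pics/b.png

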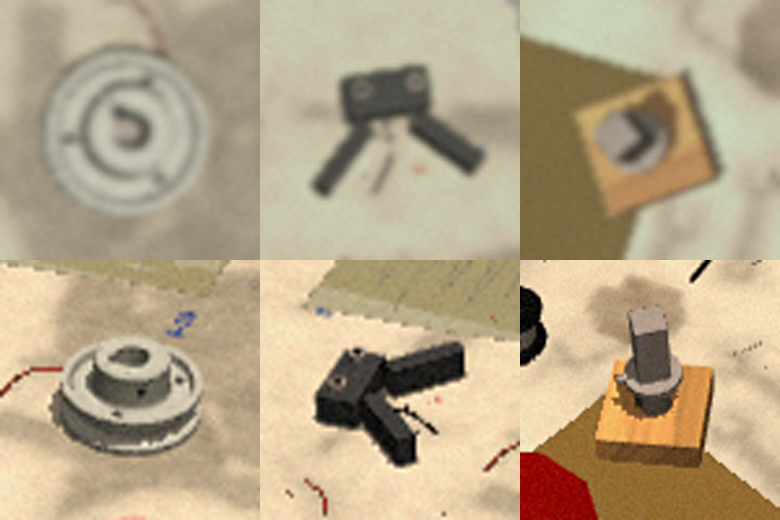

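Crops confirm it: the silver pulley has its hub up, with bore and keyway visible. The V-stop has two screws and its legs open toward the robot. The shaft stands in the wooden block, with its tab at the left of the collar in the scene view.

Run:
```python
from h import *
t=load('top');s=load('scene')
C=cloud(t)
# vstop
for n,f in(('top',t),('scene',s)):
    c=proj(f,(.73,-.125,.02));hsv=cv2.cvtColor(f['pixels'],cv2.COLOR_BGR2GRAY)
    r=45;u,v=map(int,c);m=np.zeros_like(hsv);sub=hsv[v-r:v+r,u-r:u+r]
    big=cv2.resize(sub,None,fx=8,fy=8,interpolation=cv2.INTER_CUBIC)
    th,b=cv2.threshold(big,0,255,cv2.THRESH_OTSU|cv2.THRESH_BINARY_INV)
    cs,_=cv2.findContours(b,0,2);k=max(cs,key=cv2.contourArea)
    ap=cv2.approxPolyDP(k,16,True)[:,0]
    print(n,th,[onz(f,u-r+(p[0]+.5)/8-.5,v-r+(p[1]+.5)/8-.5,.024)[:2].round(4).tolist() for p in ap])
# head top + tab
for n,f in(('top',t),('scene',s)):
    Cc=cloud(f);m=(np.hypot(Cc[...,0]-.557,Cc[...,1]-.25)<.03)
    P=Cc[m&(Cc[...,2]>(.1 if n=='top' else .097))][:,:2]
    print(n,'head',cv2.minAreaRect((P*1000).astype(np.float32)))
    q=Cc[m&(Cc[...,2]>.047)&(Cc[...,2]<.061)];d=q[:,:2]-[.5575,.2495];rr=np.hypot(*d.T);o=np.argsort(-rr)[:8]
    print('tab',[(round(rr[i]*1e3,1),round(np.degrees(np.arctan2(d[i,1],d[i,0])))) for i in o])
    P=Cc[(np.hypot(Cc[...,0]-.557,Cc[...,1]-.25)<.06)&(Cc[...,2]>.014)&(Cc[...,2]<.03)][:,:2];print('stand',cv2.minAreaRect((P*1000).astype(np.float32)))
# tall stuff
for n,f in(('top',t),('scene',s)):
    Cc=cloud(f);m=(Cc[...,0]>.2)&(Cc[...,0]<.95)&(Cc[...,1]>-.4)&(Cc[...,1]<.75)&(Cc[...,2]>.06)
    nb,l,st,_=cv2.connectedComponentsWithStats(m.astype(np.uint8))
    for i in range(1,nb):
        if st[i,4]>15:
            P=Cc[l==i];print(n,'tall',st[i,4],P.min(0).round(3),P.max(0).round(3))
```

```text
top 88.0 [[0.7129, -0.1877], [0.7404, -0.1516], [0.7733, -0.1469], [0.768, -0.0996], [0.7595, -0.0878], [0.7281, -0.0945], [0.6898, -0.0684], [0.6844, -0.0803], [0.7351, -0.1132], [0.7369, -0.134], [0.7258, -0.137], [0.6976, -0.1751]]
scene 85.0 [[0.7018, -0.1805], [0.7172, -0.1803], [0.7409, -0.1439], [0.7734, -0.1425], [0.7662, -0.0899], [0.7525, -0.0641], [0.7184, -0.0672], [0.68, -0.0409], [0.6711, -0.0489], [0.6844, -0.08], [0.7049, -0.0925], [0.6733, -0.0853], [0.722, -0.1044], [0.6872, -0.1433]]
top head ((557.5042114257812, 249.44198608398438), (21.99098777770996, 22.118257522583008), 39.23796081542969)
tab [(np.float64(22.0), 41), (np.float64(19.8), -96), (np.float64(19.7), 130), (np.float64(19.6), -2), (np.float64(19.5), 142), (np.float64(19.5), -121), (np.float64(19.4), -64), (np.float64(19.3), 3)]
stand ((557.5665283203125, 250.14459228515625), (70.5604476928711, 70.96353149414062), 19.79905891418457)
scene head ((558.2540283203125, 249.42483520507812), (21.862091064453125, 23.891897201538086), 40.89286804199219)
tab [(np.float64(24.4), 42), (np.float64(24.2), 42), (np.fl
[... 157 characters left out ...]
585938, 248.9759979248047), (70.73140716552734, 73.01576232910156), 20.377302169799805)
top tall 236 [0.489 0.029 0.06 ] [0.898 0.38  1.054]
top tall 21 [ 0.854 -0.342  0.06 ] [ 0.865 -0.33   0.077]
top tall 5053 [0.326 0.029 0.06 ] [0.614 0.614 1.054]
top tall 118 [0.489 0.029 0.061] [0.572 0.263 1.054]
top tall 915 [ 0.284 -0.003  0.06 ] [0.489 0.067 1.054]
top tall 123 [0.204 0.029 0.06 ] [0.489 0.703 1.054]
top tall 581 [ 0.2   -0.003  0.078] [0.262 0.068 0.12 ]
scene tall 46547 [0.268 0.442 0.215] [0.57  0.679 0.647]
scene tall 1757 [ 0.268 -0.004  0.06 ] [0.384 0.679 0.647]
scene tall 1287 [ 0.2   -0.004  0.06 ] [0.268 0.679 0.647]
scene tall 373 [0.268 0.236 0.06 ] [0.573 0.679 0.647]
```

Call:
step_arm:
  deltas:
    - [0.6,0.85,0,0,0,-1]
    - [0.6,0.85,0,0,0,0]
    - [0.6,0.85,0,0,0,0]
    - [0.6,0.85,0,0,0,0]
    - [0.6,0.85,0,0,0,0]
    - [0.6,0.85,0,0,0,0]
    - [0.6,0.85,0,0,0,0]
    - [0.6,0.85,0,0,0,0]
  fingers: 1

```text
clock: 1.15
position: [0.3129, -0.45, 0.2451]
tool_rot: [-3.131, -0.253, 0.0]
ft_force: [0.8, 0.3, 0.2]
opening: 0.0855
grip_force: 0.0
```

Call:
step_arm:
  deltas:
    - [0.6,0.85,0,0,0,0]
    - [0.6,0.85,0,0,0,0]
    - [0.6,0.85,0,0,0,0]
    - [0.6,0.85,0,0,0,0]
    - [0.6,0.85,0,0,0,0]
    - [0.6,0.85,0,0,0,0]
    - [0.6,0.85,0,0,0,0]
    - [0.6,0.85,0,0,0,0]

```text
clock: 2.15
position: [0.4328, -0.28, 0.2452]
tool_rot: [-3.131, -0.253, 0.0]
ft_force: [0.8, 0.2, -0.2]
opening: 0.0856
grip_force: 0.0
```

Call:
step_arm:
  deltas:
    - [0.6,0.8,0,0,0,0]
    - [0.6,0.8,0,0,0,0]
    - [0.6,0.8,0,0,0,0]
    - [0.6,0.8,0,0,0,0]
    - [0.5,0.8,0,0,0,0]
    - [0.5,0.8,0,0,0,0]
    - [0.4,0.8,0,0,0,0]
    - [0,0,0,0,0,0]

```text
clock: 3.15
position: [0.5279, -0.1391, 0.2451]
tool_rot: [-3.13, -0.258, 0.0]
ft_force: [-0.6, -0.5, -0.0]
opening: 0.0856
grip_force: 0.0
```

Run:
```python
from h import *
s=sensors.state();print({k:np.round(v,4).tolist() for k,v in s.items()})
f=grab('wrist');cv2.imwrite('pics/c.png',f['pixels']);C=cloud(f)
E=f['extrinsics'];print('cam',-E[:3,:3].T@E[:3,3])
print('hub proj',proj(f,(.5585,-.1112,.044)))
v=C[...,2];ok=(f['depth']>0)
for lo,hi in((.02,.03),(.038,.05)):
    m=ok&(v>lo)&(v<hi)&(np.hypot(C[...,0]-.5585,C[...,1]+.111)<.06)
    P=C[m];print(m.sum(),cv2.minEnclosingCircle(P[:,:2].astype(np.float32)) if m.sum() else '',np.median(P[:,2]))
```

```text
{'clock': 3.15, 'qpos': [0.4117, 0.3117, -0.26, 1.8459, 0.0933, 0.9962, -1.2934], 'qvel': [0.0298, -0.0079, 0.0369, 0.0092, 0.0125, 0.0032, 0.015], 'joint_torque': [-0.8544, -41.9994, -2.7232, -24.1541, -0.0898, -0.0446, -0.1523], 'position': [0.5279, -0.1391, 0.2451], 'tool_rot': [-3.1302, -0.2581, 0.0004], 'ft_force': [-0.6266, -0.4997, -0.0025], 'torque': [-0.0088, 0.0196, 0.0232], 'grip_force': 0.0, 'opening': 0.0856}
cam [ 0.5980411  -0.12765126  0.37451176]
hub proj (np.float64(237.47561490900313), np.float64(143.1952982219317))
3106 ((0.5575219392776489, -0.11321770399808884), 0.0451371967792511) 0.02314304321506469
1108 ((0.5574430227279663, -0.11321761459112167), 0.024226561188697815) 0.044823494660144736
```

View pics/c.png

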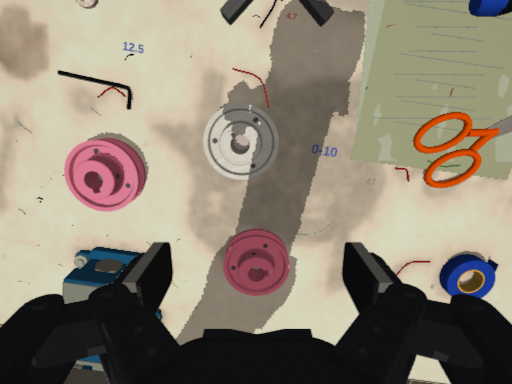

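The wrist view shows the silver pulley at (240,142) with the V-stop above it at (275,8). The measured positions agree within 2 mm. Next I descend around the hub.

Call:
step_arm:
  deltas:
    - [0.6,0.55,-0.5,0,0,0]
    - [0.6,0.53,-0.8,0,0,0]
    - [0,0,-1,0,0,0]
    - [0,0,-1,0,0,0]
    - [0,0,-1,0,0,0]
    - [0,0,-0.8,0,0,0]
    - [0,0,-0.5,0,0,0]
    - [0,0,0,0,0,0]

```text
clock: 4.2
position: [0.5568, -0.1146, 0.1046]
tool_rot: [-3.131, -0.251, 0.003]
ft_force: [-0.4, 0.1, 0.3]
opening: 0.0854
grip_force: 0.0
```

Call:
step_arm:
  deltas:
    - [0,0,-1,0,0,0]
    - [0,0,-0.8,0,0,0]
    - [0,0,-0.4,0,0,0]
    - [0,0,-0.2,0,0,0]
    - [0,0,0,0,0,0]
    - [0,0,0,0,0,0]
    - [0,0,0,0,0,0]
    - [0,0,0,0,0,0]

```text
clock: 5.2
position: [0.5577, -0.1139, 0.0456]
tool_rot: [3.131, 0.253, 0.001]
ft_force: [-0.2, -0.3, -0.2]
opening: 0.0855
grip_force: 0.0
```

Run:
```python
from h import *
f=grab('wrist');cv2.imwrite('pics/d.png',f['pixels']);print(proj(f,(.558,-.112,.044)),sensors.state()['position'])
```

```text
(np.float64(253.47715291047808), np.float64(255.69071049960854)) [ 0.55766744 -0.11388364  0.0455366 ]
```

View pics/d.png

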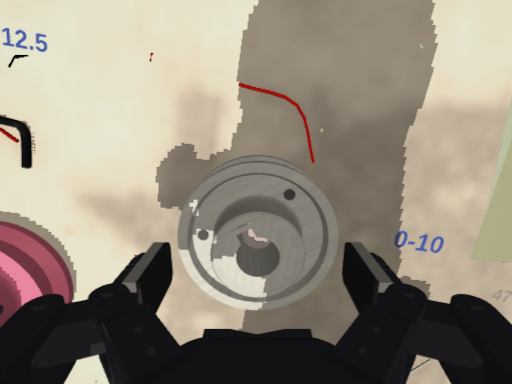

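The pulley hub sits centred between the pads, with the bore at (258,257). I'll close on it.

Call:
step_arm:
  deltas:
    - [0,0,0,0,0,0]
    - [0,0,0,0,0,0]
    - [0,0,0,0,0,0]
    - [0,0,0,0,0,0]
    - [0,0,0,0,0,0]
    - [0,0,0,0,0,0]
    - [0,0,0,0,0,0]
    - [0,0,0,0,0,0]
  fingers: -1
  grip_force: 30

```text
clock: 6.25
position: [0.5576, -0.1141, 0.0456]
tool_rot: [3.131, 0.253, 0.0]
ft_force: [-1.9, -0.3, 5.0]
opening: 0.0467
grip_force: 31.0
```

Call:
step_arm:
  deltas:
    - [0.4,-0.05,0,0,0,0]
    - [0.5,-0.06,0,0,0,0]
    - [0.55,-0.07,0,0,0,0]
    - [0.55,-0.07,0,0,0,0]
    - [0.55,-0.07,0,0,0,0]
    - [0.5,-0.06,0,0,0,0]
    - [0.5,-0.06,0,0,0,0]
    - [0.3,-0.05,0,0,0,0]

```text
clock: 7.25
position: [0.6499, -0.1253, 0.0454]
tool_rot: [-3.13, -0.252, 0.016]
ft_force: [-15.0, 3.0, 17.9]
opening: 0.047
grip_force: 32.3
```

Run:
```python
from h import *
print({k:np.round(v,4).tolist() for k,v in sensors.state().items()})
f=grab('top');cv2.imwrite('pics/e0.png',f['pixels'])
```

```text
{'clock': 7.25, 'qpos': [0.2822, 0.7425, -0.2025, 1.6652, 0.1982, 0.7642, -1.4231], 'qvel': [-0.0119, 0.0722, 0.0009, -0.1514, -0.0089, 0.1065, 0.0195], 'joint_torque': [-0.507, -53.5614, -2.9507, -23.5644, 0.5645, -4.9326, -0.062], 'position': [0.6499, -0.1253, 0.0454], 'tool_rot': [-3.1295, -0.2525, 0.0157], 'ft_force': [-14.9635, 3.0409, 17.8905], 'torque': [0.5598, 3.4623, 0.0543], 'grip_force': 32.2729, 'opening': 0.047}
```

Call:
step_arm:
  deltas:
    - [0.3,-0.03,0,0,0,0]
    - [0.2,-0.02,0,0,0,0]
    - [0.1,0,0,0,0,0]
    - [0.08,0,0,0,0,0]
    - [0.08,0,0,0,0,0]
    - [0.05,0,0,0,0,0]
    - [0,0,0,0,0,0]
    - [0,0,0,0,0,0]

```text
clock: 8.3
position: [0.67, -0.1272, 0.0455]
tool_rot: [-3.13, -0.252, 0.015]
ft_force: [-12.5, 0.6, 15.1]
opening: 0.047
grip_force: 32.0
```

Run:
```python
from h import *
print({k:np.round(v,4).tolist() for k,v in sensors.state().items() if k in('position','ft_force','torque')})
f=grab('top');g=grab('wrist')
c=proj(f,(.69,-.13,.03));u,v=map(int,c)
a=cv2.resize(f['pixels'][v-40:v+40,u-40:u+40],(400,400),interpolation=cv2.INTER_CUBIC)
b=cv2.resize(g['pixels'][60:360,100:400],(400,400))
cv2.imwrite('pics/e.png',np.hstack([a,b]))
```

```text
{'position': [0.67, -0.1272, 0.0455], 'ft_force': [-12.4958, 0.6468, 15.0743], 'torque': [0.257, 2.8261, 0.1178]}
```

View pics/e.png

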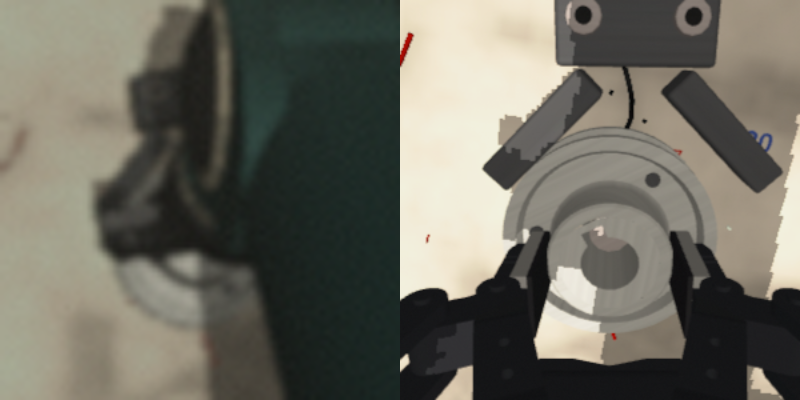

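The wrist crop on the right shows the pulley close to the left leg at about (500,185) and a gap to the right leg near (715,150), so I'll push further along +x and -y.

Call:
step_arm:
  deltas:
    - [0.08,-0.07,0,0,0,0]
    - [0.08,-0.07,0,0,0,0]
    - [0.08,-0.05,0,0,0,0]
    - [0.08,0,0,0,0,0]
    - [0.08,0,0,0,0,0]
    - [0.04,0,0,0,0,0]
    - [0,0,0,0,0,0]
    - [0,0,0,0,0,0]

```text
clock: 9.4
position: [0.6734, -0.1285, 0.0451]
tool_rot: [-3.125, -0.256, 0.043]
ft_force: [-34.7, 7.4, 32.0]
opening: 0.0471
grip_force: 34.2
```

Run:
```python
from h import *
print({k:np.round(v,4).tolist() for k,v in sensors.state().items() if k in('position','ft_force','torque')})
g=grab('wrist');C=cloud(g);ok=g['depth']>0
gray=cv2.cvtColor(g['pixels'],cv2.COLOR_BGR2GRAY)
x,y,z=C[...,0],C[...,1],C[...,2]
m=ok&(z>.038)&(z<.05)&(np.hypot(x-.672,y+.13)<.03);print('hub',cv2.minEnclosingCircle(C[m][:,:2].astype(np.float32)),m.sum())
m=ok&(z>.018)&(z<.031)&(x>.68)&(y>-.22)&(y<-.05)
cv2.imwrite('pics/f.png',cv2.resize(g['pixels'][60:310,130:380],(750,590)[:1]*2 if 0 else (590,590),interpolation=cv2.INTER_CUBIC))
```

```text
{'position': [0.6734, -0.1285, 0.0451], 'ft_force': [-34.7082, 7.4224, 31.9878], 'torque': [1.5882, 7.6086, 0.4612]}
hub ((0.6761580109596252, -0.1293390989303589), 0.02854076586663723) 5885
```

View pics/f.png

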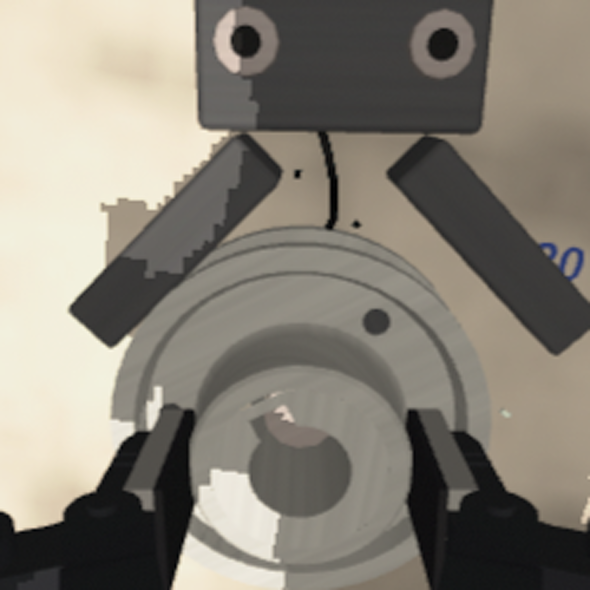

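Left leg touches near (165,285) in this view, and there is still a gap of a few mm to the right leg near (470,280). The downward force is adding bench friction, so I'll ease z and push toward -y.

Call:
step_arm:
  deltas:
    - [0,0,0.05,0,0,0]
    - [0,-0.05,0.05,0,0,0]
    - [0,-0.05,0,0,0,0]
    - [0,-0.05,0,0,0,0]
    - [0,-0.05,0,0,0,0]
    - [0,-0.05,0,0,0,0]
    - [0,0,0,0,0,0]
    - [0,0,0,0,0,0]

```text
clock: 10.45
position: [0.6813, -0.1346, 0.0454]
tool_rot: [-3.126, -0.255, 0.014]
ft_force: [-7.1, 5.5, 0.9]
opening: 0.0471
grip_force: 31.4
```

```bash
cat > gap.py <<'E'
from h import *
# distances of hub-axis to the V faces, from wrist image: hub circle (z .044) and leg inner edges (z .024)
g=grab('wrist');C=cloud(g);ok=g['depth']>0
x,y,z=C[...,0],C[...,1],C[...,2]
s=sensors.state();print({k:np.round(s[k],4).tolist() for k in('clock','position','tool_rot','ft_force','torque')})
gray=cv2.cvtColor(g['pixels'],cv2.COLOR_BGR2GRAY).astype(int)
m=ok&(z>.0195)&(z<.0275)&(gray<100)&(x>.66)&(x<.745)&(y>-.2)&(y<-.05)
# bisect: leg points, minAreaRect per component
n,l,st,ce=cv2.connectedComponentsWithStats(m.astype(np.uint8))
for i in range(1,n):
    if st[i,4]>150:
        P=(C[l==i][:,:2]*1000).astype(np.float32);print(st[i,4],cv2.minAreaRect(P),cv2.boxPoints(cv2.minAreaRect(P)).round(1).tolist())
rm=ok&(z>.0225)&(z<.03)&(gray>=100)&(np.hypot(x-.677,y+.13)<.055)
print('rim',cv2.minEnclosingCircle(C[rm][:,:2].astype(np.float32)),rm.sum())
E
python3 gap.py
```

```text
{'clock': 10.5, 'position': [0.6813, -0.1346, 0.0454], 'tool_rot': [-3.1257, -0.2548, 0.0139], 'ft_force': [-7.8649, 6.3897, -0.1419], 'torque': [1.1691, 1.5626, 0.0079]}
484 ((741.6768188476562, -120.63101959228516), (6.632805824279785, 50.14558410644531), 0.6546103358268738) [[738.0999755859375, -95.5999984741211], [738.5999755859375, -145.6999969482422], [745.2999877929688, -145.6999969482422], [744.7000122070312, -95.5]]
1654 ((711.0896606445312, -93.02268981933594), (14.216407775878906, 55.5198974609375), 53.65108871459961) [[684.5, -82.30000305175781], [729.2000122070312, -115.19999694824219], [737.7000122070312, -103.80000305175781], [692.9000244140625, -70.80000305175781]]
2640 ((721.938232421875, -165.03594970703125), (56.019142150878906, 13.915336608886719), 53.55143737792969) [[699.7000122070312, -183.39999389648438], [710.9000244140625, -191.6999969482422], [744.2000122070312, -146.60000610351562], [733.0, -138.39999389648438]]
206 ((704.0424194335938, -160.03826904296875), (44.305625915527344, 8.831866264343262), 40.3955078125) [[684.2999877929688, -171.0], [690.0, -177.8000030517578], [723.7999877929688, -149.0], [718.0999755859375, -142.3000030517578]]
247 ((693.7404174804688, -130.79693603515625), (21.246627807617188, 49.67373275756836), 11.832145690917969) [[678.2999877929688, -108.69999694824219], [688.4000244140625, -157.3000030517578], [709.2000122070312, -152.89999389648438], [699.0, -104.30000305175781]]
251 ((672.7059936523438, -135.86489868164062), (7.607341289520264, 20.5299129486084), 11.89029312133789) [[666.9000244140625, -126.5999984741211], [671.0999755859375, -146.6999969482422], [678.5, -145.10000610351562], [674.2999877929688, -125.0]]
rim ((0.6847726106643677, -0.1288262903690338), 0.05256068333983421) 5790
```

It slid and now bears on the right face (the force is along that normal). I'll push toward the left face too.

Call:
step_arm:
  deltas:
    - [0.05,0.04,0,0,0,0]
    - [0.05,0.04,0,0,0,0]
    - [0.05,0.04,0,0,0,0]
    - [0.05,0.04,0,0,0,0]
    - [0.03,0.02,0,0,0,0]
    - [0,0,0,0,0,0]
    - [0,0,0,0,0,0]
    - [0,0,0,0,0,0]

```text
clock: 11.5
position: [0.6815, -0.1344, 0.0454]
tool_rot: [-3.129, -0.251, 0.034]
ft_force: [-21.6, -0.1, 11.2]
opening: 0.0466
grip_force: 32.5
```

Run:
```python
from h import *
g=grab('wrist');s=sensors.state();print({k:np.round(s[k],4).tolist() for k in('clock','position','tool_rot','ft_force','torque')})
cv2.imwrite('pics/g.png',cv2.resize(g['pixels'][60:310,130:380],(590,590),interpolation=cv2.INTER_CUBIC))
```

```text
{'clock': 11.55, 'position': [0.6815, -0.1343, 0.0454], 'tool_rot': [-3.1294, -0.2514, 0.0336], 'ft_force': [-21.9163, -0.269, 11.8205], 'torque': [0.1044, 4.846, 0.1589]}
```

View pics/g.png

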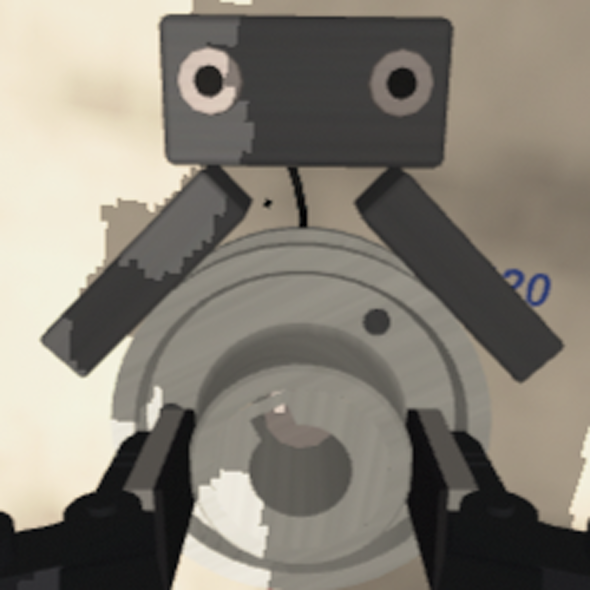

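The pulley touches both faces symmetrically, with contact at about (190,265) and (410,265). The keyway points up-left from the bore centre (300,470) to about (271,404). I'll ease off the push, release and rise.

Call:
step_arm:
  deltas:
    - [-0.12,0,0,0,0,0]
    - [-0.12,0,0,0,0,0]
    - [0,0,0,0,0,0]
    - [0,0,0,0,0,0]
    - [0,0,0,0,0,0]
    - [0,0,0,0,0,0]
    - [0,0,0,0,0,0]
    - [0,0,0,0,0,0]

```text
clock: 12.55
position: [0.6814, -0.1343, 0.0457]
tool_rot: [-3.131, -0.252, 0.013]
ft_force: [-6.7, -0.5, -1.2]
opening: 0.0469
grip_force: 31.8
```

Call:
step_arm:
  deltas:
    - [0,0,0,0,0,0]
    - [0,0,0,0,0,0]
    - [0,0,0,0,0,0]
    - [0,0,0,0,0,0]
    - [0,0,0.2,0,0,0]
    - [0,0,0.5,0,0,0]
    - [0,0,0.8,0,0,0]
    - [0,0,1,0,0,0]
  fingers: 1

```text
clock: 13.55
position: [0.685, -0.1339, 0.1121]
tool_rot: [3.131, 0.253, 0.001]
ft_force: [0.8, 0.5, 0.3]
opening: 0.0852
grip_force: 0.0
```

Call:
step_arm:
  deltas:
    - [-0.5,0,1,0,0,0]
    - [-0.5,0,1,0,0,0]
    - [-0.5,0,1,0,0,0]
    - [-0.4,0,1,0,0,0]
    - [-0.4,0,0.8,0,0,0]
    - [0,0,0.5,0,0,0]
    - [0,0,0,0,0,0]
    - [0,0,0,0,0,0]

```text
clock: 14.55
position: [0.6271, -0.1337, 0.2418]
tool_rot: [-3.131, -0.253, 0.002]
ft_force: [-0.1, -0.1, -0.6]
opening: 0.0854
grip_force: 0.0
```

```bash
sed -i 's/np.hypot(x-.677,y+.13)<.055/np.hypot(x-.679,y+.133)<.055/' gap.py; python3 gap.py
python3 - <<'E'
from h import *
g=load('wrist');t=grab('top')
# rectify hub top plane z=.044 to a metric view, wrist and top
def rect(f,c,half=.03,n=390,z=.044):
    q=[proj(f,(c[0]+a*half,c[1]+b*half,z)) for a,b in((1,1),(1,-1),(-1,-1),(-1,1))]
    H=cv2.getPerspectiveTransform(np.float32(q),np.float32([(0,0),(n,0),(n,n),(0,n)]));return cv2.warpPerspective(f['pixels'],H,(n,n),flags=cv2.INTER_CUBIC)
C=cloud(g);z=C[...,2];m=(g['depth']>0)&(z>.04)&(z<.05)&(np.hypot(C[...,0]-.679,C[...,1]+.133)<.035)
c,r=cv2.minEnclosingCircle(C[m][:,:2].astype(np.float32));print('hub wrist',c,r)
Ct=cloud(t);zt=Ct[...,2];mt=(t['depth']>0)&(zt>.038)&(zt<.05)&(np.hypot(Ct[...,0]-.679,Ct[...,1]+.133)<.035)
ct,rt=cv2.minEnclosingCircle(Ct[mt][:,:2].astype(np.float32));print('hub top',ct,rt)
cv2.imwrite('pics/i.png',np.hstack([rect(g,c),rect(t,ct)]))
E
```

```text
{'clock': 14.6, 'position': [0.627, -0.1337, 0.2415], 'tool_rot': [-3.1307, -0.2529, 0.003], 'ft_force': [0.3185, -0.1928, 0.542], 'torque': [0.0172, -0.0358, 0.0076]}
868 ((731.5194091796875, -144.7791290283203), (101.13806915283203, 27.80536651611328), 66.61695861816406) [[698.7000122070312, -185.6999969482422], [724.2000122070312, -196.6999969482422], [764.2999877929688, -103.9000015258789], [738.7999877929688, -92.80000305175781]]
613 ((710.6436157226562, -93.3066177368164), (15.141974449157715, 54.476070404052734), 53.84807586669922) [[684.2000122070312, -83.4000015258789], [728.2000122070312, -115.5], [737.0999755859375, -103.30000305175781], [693.0999755859375, -71.0999984741211]]
257 ((694.3837890625, -138.46522521972656), (78.29120635986328, 48.68474197387695), 73.22845458984375) [[659.7999877929688, -168.89999389648438], [706.4000244140625, -183.0], [729.0, -108.0], [682.4000244140625, -94.0]]
rim ((0.6801756620407104, -0.12879151105880737), 0.04985673353075981) 1586
hub wrist (0.6799294948577881, -0.13390927016735077) 0.02413494512438774
hub top (0.6803493499755859, -0.1307208389043808) 0.02432374469935894
```

View pics/i.png

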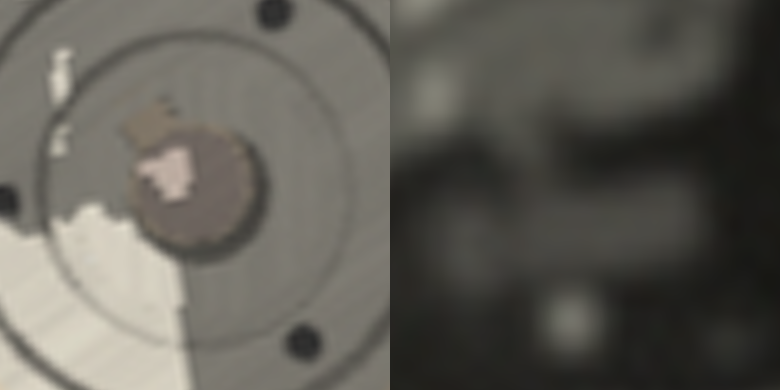

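Rectified view: bore centre at (198,190), keyway end at about (146,112), so the keyway points about 33° from +x toward +y. Before crossing to the shaft I'll check for tall obstacles there.

Run:
```python
from h import *
t=grab('top');s=load('scene')
for n,f in(('top',t),('scene',s)):
    C=cloud(f);ok=f['depth']>0
    print(n,'zero',(~ok).sum())
    for y0 in np.arange(.15,.75,.05):
        m=ok&(C[...,0]>.25)&(C[...,0]<.9)&(C[...,1]>y0)&(C[...,1]<y0+.05)&(C[...,2]>.12)
        if m.sum()>3: P=C[m];print(round(y0,2),m.sum(),P.min(0).round(2),P.max(0).round(2))
```

```text
top zero 741
0.4 213 [0.56 0.44 0.25] [0.57 0.45 0.47]
0.45 2082 [0.42 0.45 0.24] [0.56 0.5  0.45]
0.5 2067 [0.33 0.5  0.12] [0.56 0.55 0.35]
0.55 408 [0.36 0.55 0.12] [0.61 0.58 0.3 ]
scene zero 799
0.4 36 [0.56 0.44 0.43] [0.57 0.45 0.44]
0.45 8936 [0.41 0.46 0.29] [0.53 0.5  0.57]
0.5 24351 [0.4  0.5  0.24] [0.53 0.55 0.58]
0.55 13018 [0.42 0.55 0.22] [0.57 0.6  0.49]
```

Call:
step_arm:
  deltas:
    - [-0.28,0.87,0,0,0,0.25]
    - [-0.28,0.87,0,0,0,0.25]
    - [-0.28,0.87,0,0,0,0.25]
    - [-0.28,0.87,0,0,0,0.25]
    - [-0.28,0.87,0,0,0,0.25]
    - [-0.28,0.87,0,0,0,0.25]
    - [-0.28,0.87,0,0,0,0.25]
    - [-0.28,0.87,0,0,0,0.25]

```text
clock: 15.7
position: [0.5708, 0.0416, 0.2428]
tool_rot: [3.065, 0.69, -0.0]
ft_force: [-0.2, -0.6, 0.4]
opening: 0.0849
grip_force: 0.0
```

Call:
step_arm:
  deltas:
    - [-0.28,0.87,0,0,0,0.25]
    - [-0.28,0.87,0,0,0,0.25]
    - [-0.28,0.87,0,0,0,0.25]
    - [-0.28,0.87,0,0,0,0.25]
    - [-0.28,0.87,0,0,0,0.25]
    - [-0.28,0.87,0,0,0,0.25]
    - [-0.28,0.87,0,0,0,0.25]
    - [0,0,0,0,0,0.2]

```text
clock: 16.7
position: [0.5214, 0.1948, 0.2429]
tool_rot: [-2.94, -1.104, -0.0]
ft_force: [1.0, -0.9, -0.7]
opening: 0.0857
grip_force: 0.0
```

Run:
```python
from h import *
from scipy.spatial.transform import Rotation as R
s=sensors.state();print({k:np.round(s[k],4).tolist() for k in('clock','position','qpos','ft_force')})
x=R.from_rotvec(s['tool_rot']).as_matrix()[:,0];print('tool x yaw',np.degrees(np.arctan2(x[1],x[0])))
g=grab('wrist');C=cloud(g);ok=g['depth']>0;z=C[...,2];m=ok&(np.hypot(C[...,0]-.557,C[...,1]-.25)<.04)
P=C[m&(z>.1)&(z<.112)];print('head',np.median(P[:,2]),cv2.minAreaRect((P[:,:2]*1000).astype(np.float32)))
P=C[m&(z>.05)&(z<.061)];print('collar',np.median(P[:,2]),cv2.minEnclosingCircle((P[:,:2]*1000).astype(np.float32)))
d=P[:,:2]-[.5575,.2495];rr=np.hypot(*d.T);o=rr>.0215;print('tab',np.degrees(np.arctan2(d[o,1].mean(),d[o,0].mean())),o.sum())
cv2.imwrite('pics/j.png',g['pixels'])
```

```text
{'clock': 16.7, 'position': [0.5214, 0.1948, 0.2429], 'qpos': [-0.0214, 0.3646, -0.4909, 1.8117, 0.1985, 1.0139, -1.4429], 'ft_force': [0.9718, -0.9429, -0.6853]}
tool x yaw 41.15981569114663
head 0.10674052403279742 ((556.426513671875, 247.501953125), (21.877147674560547, 21.76873779296875), 40.89386749267578)
collar 0.05688389851166631 ((557.7938232421875, 249.4742889404297), 21.769376754760742)
tab -76.10332635464708 10
```

View pics/j.png

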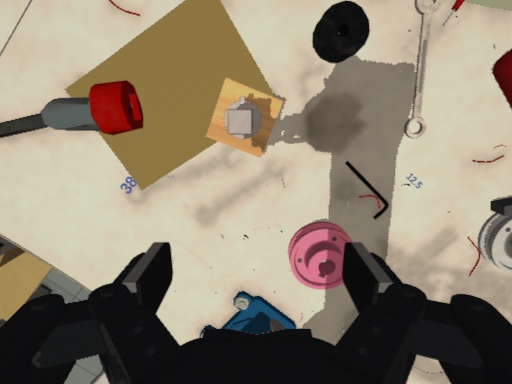

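The wrist view shows the shaft head at (240,121), square to the image, on its stand. The tool yaw (41.2°) matches the head (40.9°). I'll descend and grip.

Call:
step_arm:
  deltas:
    - [0.46,0.7,-0.2,0,0,0]
    - [0.47,0.7,-0.4,0,0,0]
    - [0.47,0.7,-0.6,0,0,0]
    - [0,0,-0.8,0,0,0]
    - [0,0,-0.8,0,0,0]
    - [0,0,-0.8,0,0,0]
    - [0,0,-0.6,0,0,0]
    - [0,0,0,0,0,0]

```text
clock: 17.75
position: [0.5566, 0.2442, 0.1364]
tool_rot: [2.944, 1.095, -0.004]
ft_force: [0.2, 0.6, 0.4]
opening: 0.0857
grip_force: 0.0
```

Call:
step_arm:
  deltas:
    - [0,0,-0.8,0,0,0]
    - [0,0,-0.8,0,0,0]
    - [0,0,-0.5,0,0,0]
    - [0,0,-0.2,0,0,0]
    - [0,0,0,0,0,0]
    - [0,0,0,0,0,0]
    - [0,0,0,0,0,0]
    - [0,0,0,0,0,0]

```text
clock: 18.75
position: [0.5575, 0.245, 0.0807]
tool_rot: [2.944, 1.096, 0.001]
ft_force: [0.0, -0.6, 0.3]
opening: 0.0851
grip_force: 0.0
```

Run:
```python
from h import *
s=sensors.state();print({k:np.round(s[k],4).tolist() for k in('clock','position','ft_force')})
g=grab('wrist');C=cloud(g);ok=g['depth']>0;z=C[...,2];m=ok&(np.hypot(C[...,0]-.557,C[...,1]-.249)<.02)
P=C[m&(z>.098)&(z<.115)];print('head',np.median(P[:,2]),cv2.minAreaRect((P[:,:2]*1000).astype(np.float32)))
```

```text
{'clock': 18.75, 'position': [0.5575, 0.245, 0.0807], 'ft_force': [0.0279, -0.5789, 0.2525]}
head 0.10661699134762403 ((557.0744018554688, 247.59605407714844), (23.201210021972656, 22.16371726989746), 40.56760025024414)
```

Call:
step_arm:
  deltas:
    - [0,0.06,0,0,0,0]
    - [0,0.06,0,0,0,0]
    - [0,0,0,0,0,0]
    - [0,0,0,0,0,0]
    - [0,0,0,0,0,0]
    - [0,0,0,0,0,0]
    - [0,0,0,0,0,0]
    - [0,0,0,0,0,0]
  fingers: -1
  grip_force: 70

```text
clock: 19.8
position: [0.5574, 0.248, 0.0804]
tool_rot: [-2.944, -1.096, -0.0]
ft_force: [-0.5, 0.2, 1.0]
opening: 0.0213
grip_force: 68.5
```

Call:
step_arm:
  deltas:
    - [0,0,0,0,0,0]
    - [0,0,0,0,0,0]
    - [0,0,0.2,0,0,0]
    - [0,0,0.3,0,0,0]
    - [0,0,0.5,0,0,0]
    - [0,0,0.8,0,0,0]
    - [0,0,0.9,0,0,0]
    - [0,0,0.6,0,0,0]

```text
clock: 20.8
position: [0.5579, 0.2483, 0.1652]
tool_rot: [-2.944, -1.096, -0.004]
ft_force: [-0.0, -0.1, -1.9]
opening: 0.0212
grip_force: 68.4
```

Run:
```python
from h import *
from scipy.spatial.transform import Rotation as R
s=sensors.state();print({k:np.round(s[k],4).tolist() for k in('clock','position','ft_force','opening')})
x=R.from_rotvec(s['tool_rot']).as_matrix()[:,0];print('tool x yaw',np.degrees(np.arctan2(x[1],x[0])))
p=s['position']
for n in('wrist','scene','top'):
    g=grab(n);C=cloud(g);ok=g['depth']>0;z=C[...,2];m=ok&(np.hypot(C[...,0]-p[0],C[...,1]-p[1])<.02)
    P=C[m&(abs(z-p[2]-.026)<.01)]
    if len(P)>9: print(n,'head',len(P),np.median(P[:,2]),cv2.minAreaRect((P[:,:2]*1000).astype(np.float32)))
    P=C[ok&(np.hypot(C[...,0]-p[0],C[...,1]-p[1])<.03)&(abs(z-p[2]+.026)<.008)]
    if len(P)>9: print(n,'collar',len(P),np.median(P[:,2]),cv2.minEnclosingCircle((P[:,:2]*1000).astype(np.float32)))
```

```text
{'clock': 20.8, 'position': [0.5579, 0.2483, 0.1652], 'ft_force': [-0.0147, -0.094, -1.9092], 'opening': 0.0212}
tool x yaw 40.83135095954529
wrist head 4164 0.1912768544115998 ((558.8126220703125, 247.87872314453125), (24.152788162231445, 35.498695373535156), 40.95785903930664)
wrist collar 1169 0.14161207393252023 ((561.5599365234375, 251.96592712402344), 18.65934181213379)
scene collar 245 0.14005328238879064 ((560.7740478515625, 250.89984130859375), 22.01967430114746)
top collar 53 0.14111828036292728 ((553.7550048828125, 244.69656372070312), 17.958234786987305)
```

Shaft is lifted (weight 1.9 N). Next I carry it over the pulley and turn it toward the keyway.

Call:
step_arm:
  deltas:
    - [0.2,-0.5,0,0,0,-0.06]
    - [0.3,-0.9,0,0,0,-0.06]
    - [0.3,-1,0,0,0,-0.06]
    - [0.3,-1,0,0,0,-0.06]
    - [0.3,-1,0,0,0,-0.06]
    - [0.3,-1,0,0,0,-0.06]
    - [0.3,-1,0,0,0,-0.06]
    - [0.3,-1,0,0,0,-0.06]

```text
clock: 21.95
position: [0.6151, 0.0604, 0.1624]
tool_rot: [2.98, 0.994, -0.001]
ft_force: [0.7, 0.2, -2.1]
opening: 0.0208
grip_force: 68.5
```

Call:
step_arm:
  deltas:
    - [0.35,-1,0,0,0,-0.06]
    - [0.35,-1,0,0,0,-0.06]
    - [0.35,-1,0,0,0,-0.06]
    - [0.35,-1,0,0,0,-0.06]
    - [0.35,-1,0,0,0,-0.06]
    - [0.35,-1,0,0,0,-0.06]
    - [0.3,-1,0,0,0,-0.06]
    - [0.2,-0.8,0,0,0,-0.06]

```text
clock: 22.95
position: [0.6801, -0.1342, 0.1626]
tool_rot: [3.011, 0.894, -0.0]
ft_force: [-1.0, -0.1, -2.4]
opening: 0.0213
grip_force: 68.5
```

Call:
step_arm:
  deltas:
    - [0,0,0,0,0,0]
    - [0,0,0,0,0,0]
    - [0,0,0,0,0,0]
    - [0,0,0,0,0,0]
    - [0,0,0,0,0,0]
    - [0,0,0,0,0,0]
    - [0,0,0,0,0,0]
    - [0,0,0,0,0,0]

```text
clock: 23.95
position: [0.6798, -0.1321, 0.1628]
tool_rot: [3.011, 0.896, -0.0]
ft_force: [-0.4, -0.5, -2.9]
opening: 0.0213
grip_force: 68.5
```

Run:
```python
from h import *
from scipy.spatial.transform import Rotation as R
s=sensors.state();print({k:np.round(s[k],4).tolist() for k in('clock','position','ft_force','opening','qpos')})
x=R.from_rotvec(s['tool_rot']).as_matrix()[:,0];print('tool x yaw',np.degrees(np.arctan2(x[1],x[0])))
p=s['position']
for n in('wrist','scene','top'):
    g=grab(n);C=cloud(g);ok=g['depth']>0;z=C[...,2]
    P=C[ok&(np.hypot(C[...,0]-.68,C[...,1]+.134)<.035)&(abs(z-.044)<.006)]
    if len(P)>9: print(n,'hub',len(P),np.median(P[:,2]),cv2.minEnclosingCircle((P[:,:2]*1000).astype(np.float32)))
    P=C[ok&(np.hypot(C[...,0]-p[0],C[...,1]-p[1])<.03)&(abs(z-p[2]+.026)<.008)]
    if len(P)>9: print(n,'collar',len(P),np.median(P[:,2]),cv2.minEnclosingCircle((P[:,:2]*1000).astype(np.float32)))
    P=C[ok&(np.hypot(C[...,0]-p[0],C[...,1]-p[1])<.03)&(z>p[2]-.066)&(z<p[2]-.034)]
    if len(P)>9: print(n,'shank',len(P),P.min(0),P.max(0))
```

```text
{'clock': 23.95, 'position': [0.6798, -0.1321, 0.1628], 'ft_force': [-0.3586, -0.5459, -2.8627], 'opening': 0.0213, 'qpos': [0.3799, 0.6544, -0.3515, 1.5345, 0.2521, 0.9976, -1.0343]}
tool x yaw 33.14621718421616
wrist hub 1342 0.04479372871089253 ((680.1898193359375, -134.07559204101562), 24.02897834777832)
wrist collar 1175 0.13912659855830864 ((684.2928466796875, -128.70001220703125), 18.691429138183594)
wrist shank 22 [ 0.68117167 -0.13375743  0.09750933] [ 0.6889994  -0.12256128  0.10315721]
scene hub 162 0.04134390288102934 ((681.3583984375, -131.30992126464844), 27.179901123046875)
scene collar 119 0.13556325307998657 ((682.2748413085938, -128.49977111816406), 21.999588012695312)
scene shank 93 [ 0.67023685 -0.13182097  0.09707601] [ 0.69073326 -0.11523094  0.12863165]
top hub 75 0.0442473697100168 ((673.0125732421875, -132.466796875), 20.85550308227539)
top collar 37 0.1384545915511064 ((667.3590087890625, -132.72988891601562), 14.433189392089844)
```

Call:
step_arm:
  deltas:
    - [0.03,-0.08,-0.2,0,0,0]
    - [0,0,-0.5,0,0,0]
    - [0,0,-0.5,0,0,0]
    - [0,0,-0.3,0,0,0]
    - [0,0,-0.2,0,0,0]
    - [0,0,-0.1,0,0,0]
    - [0,0,-0.1,0,0,0]
    - [0,0,0,0,0,0]

```text
clock: 25.1
position: [0.6806, -0.1341, 0.1153]
tool_rot: [3.011, 0.896, 0.0]
ft_force: [0.8, -0.5, -1.8]
opening: 0.021
grip_force: 68.5
```

Call:
step_arm:
  deltas:
    - [0,0,-0.1,0,0,0]
    - [0,0,-0.1,0,0,0]
    - [0,0,-0.1,0,0,0]
    - [0,0,-0.1,0,0,0]
    - [0,0,-0.1,0,0,0]
    - [0,0,-0.07,0,0,0]
    - [0,0,0,0,0,0]
    - [0,0,0,0,0,0]

```text
clock: 26.1
position: [0.6806, -0.1341, 0.1011]
tool_rot: [3.011, 0.896, 0.0]
ft_force: [-0.4, -0.8, -1.9]
opening: 0.0212
grip_force: 68.5
```

It entered the bore without contact. Next I feel for the keyway.

Call:
step_arm:
  deltas:
    - [0,0,-0.06,0,0,0]
    - [0,0,-0.06,0,0,0]
    - [0,0,-0.06,0,0,0]
    - [0,0,-0.06,0,0,0]
    - [0,0,-0.04,0,0,0]
    - [0,0,0,0,0,0]
    - [0,0,0,0,0,0]
    - [0,0,0,0,0,0]

```text
clock: 27.1
position: [0.6806, -0.1341, 0.0941]
tool_rot: [3.011, 0.896, 0.0]
ft_force: [0.3, 0.7, -0.8]
opening: 0.021
grip_force: 68.5
```

Key is in the keyway with no resistance. I'll press on toward home.

Call:
step_arm:
  deltas:
    - [0,0,-0.12,0,0,0]
    - [0,0,-0.12,0,0,0]
    - [0,0,-0.12,0,0,0]
    - [0,0,-0.12,0,0,0]
    - [0,0,-0.12,0,0,0]
    - [0,0,-0.1,0,0,0]
    - [0,0,-0.06,0,0,0]
    - [0,0,0,0,0,0]

```text
clock: 28.1
position: [0.6806, -0.134, 0.0752]
tool_rot: [3.011, 0.896, 0.0]
ft_force: [-2.2, 0.7, 5.4]
opening: 0.0211
grip_force: 69.5
```

Call:
step_arm:
  deltas:
    - [0,0,-0.05,0,0,0]
    - [0,0,-0.05,0,0,0]
    - [0,0,-0.04,0,0,0]
    - [0,0,0,0,0,0]
    - [0,0,0,0,0,0]
    - [0,0,0,0,0,0]
    - [0,0,0,0,0,0]
    - [0,0,0,0,0,0]

```text
clock: 29.1
position: [0.6807, -0.1341, 0.0744]
tool_rot: [3.01, 0.896, -0.0]
ft_force: [-8.9, 0.6, 18.6]
opening: 0.0215
grip_force: 71.6
```

Run:
```python
from h import *
from scipy.spatial.transform import Rotation as R
s=sensors.state();print({k:np.round(s[k],4).tolist() for k in('clock','position','ft_force','torque')})
print('tool z',R.from_rotvec(s['tool_rot']).as_matrix()[:,2].round(4))
old=load('scene');a=old['pixels'].copy();n=grab('scene');w=grab('wrist')
C=cloud(w);z=C[...,2];ok=w['depth']>0
P=C[ok&(np.hypot(C[...,0]-.68,C[...,1]+.134)<.024)&(abs(z-.05)<.005)];print('collar z',len(P),np.median(P[:,2]))
P=C[ok&(np.hypot(C[...,0]-.68,C[...,1]+.134)<.05)&(abs(z-.026)<.003)];g=cv2.minEnclosingCircle((P[:,:2]*1000).astype(np.float32));print('rim',g)
d=cv2.absdiff(cv2.GaussianBlur(a,(5,5),0),cv2.GaussianBlur(n['pixels'],(5,5),0)).max(2)>50
for nm,(u,v) in dict(hex=(245,220),wrench=(170,217),spool=(158,250),stand=(215,285),pink1=(292,225),pink2=(363,180)).items(): print(nm,d[v-15:v+15,u-20:u+20].sum())
```

```text
{'clock': 29.1, 'position': [0.6807, -0.1341, 0.0744], 'ft_force': [-8.851, 0.5695, 18.5787], 'torque': [0.327, 2.0654, 0.0083]}
tool z [ 2.e-04 -8.e-04 -1.e+00]
collar z 1418 0.050494618499071
rim ((684.0016479492188, -133.47825622558594), 48.403167724609375)
hex 0
wrench 0
spool 0
stand 0
pink1 0
pink2 0
```

```bash
python3 -c "
from workcell import bot
print(bot.finish_job())"
```

```text
the job is handed in; nothing more can be done
None
```

I handed the job in with the pulley against both faces of the V-stop, the key in the keyway and the collar on the hub (its top measured 50.5 mm against 50 mm expected). The gripper was still pressing the shaft down with about 19 N, and the hex key, wrench, spool and stand showed no movement in the camera check.

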